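Refit the filter cassette of a bench dust extractor

TASK

Refit the orange filter cassette in the blue bench dust extractor: lift it by its black grip, hook its tongue at a slant under the retaining lip, push it back against the sprung strip and swing the other end down past the catch, so that it lies fully home and flat with the tongue under the lip and the other end under the catch, then let go. The brittle frame must never be forced hard against the extractor (20 N cracks it), and the other things on the bench are to be left alone.

Things in the scene. Friction and masses are not known exactly. Their poses are not given: they have to be found in the camera images.
- cassette_grip (a point): Centre of the black grip of the orange filter cassette (0.25 to 0.5 kg, lies flat), 34 mm above its underside. The grip is an upright rib over the frame's middle: 12 mm thick (x), 64 mm long (y), from 14 to 50 mm above the underside; pinch it across its 12 mm. x points from the cassette's tongue to its opposite, plain end; z up.
- cassette: Cassette: orange frame 118 (x) x 130 (y) x 14 mm, white pleats on top. Origin at the middle of the frame's underside, axes as the grip's. The plain end is at x = +59 mm.
- cassette_tongue (a point): Middle of the lower edge of the tongue's tip, 81 mm in -x from the cassette's origin; axes as the cassette. The tongue sticks out 22 mm from the frame's -x edge, level with its underside; 112 mm wide, 6 mm thick.
- extractor: Fixed blue steel box, x from -131 to +96 mm, y +-86 mm, rim 70 mm high; origin at table height under the usual place of the seated cassette's middle; x points from lip to catch, z up. In its open top an aluminium bay, seat 60 mm above the table, is set anywhere within 20 mm either way along x, which NO pose here shows: feel or look for it. It stays put under any allowed force.
- lip_usual (a point): Where the lower edge of the retaining lip is when the bay is at its usual place (extractor x = -73 mm); true place up to 20 mm off in x. Lip underside 14 mm, top 18 mm above the seat. Axes as the extractor. A cassette slanted 0.26 rad (15 degrees), plain end up, fits under the lip and clears the catch.
- strip_usual (a point): Face of the black sprung strip under the lip, bay at its usual place (extractor x = -80 mm), same unknown shift. 120 mm wide, 1 to 12 mm above the seat. Gives way in -x by at most 8 mm: 1 N preload plus 1 N per mm, 9 N fully in, then solid. Push it in by 6 to 8 mm to let the plain end pass the catch; eased off, it slides the flat cassette in +x under the catch.
- catch_usual (a point): Lower edge of the fixed catch's tip, bay at its usual place (extractor x = +55 mm), same unknown shift. It overhangs the end wall's face (x = +59 mm) by 4 mm; underside 15.5 mm, top 20 mm above the seat. Side rails, 10 mm above the seat, leave the cassette 4 mm of play each side in y.
- glue: Bystander: white glue bottle, 42 mm across, 100 mm tall, red cap. Leave it alone.
- screwdriver: Bystander: screwdriver lying on the bench between the task's things. Leave it alone.
- mallet: Bystander: dark wooden carver's mallet standing up, 62 mm across, 175 mm tall. Leave it alone.
- offcut: Bystander: light wood offcut 100 x 50 x 30 mm. Leave it alone.
- carton: Bystander: blue carton 60 x 90 x 110 mm. Leave it alone.
- mug: Bystander: white cup 76 mm across, 90 mm tall. Leave it alone.
- varnish: Bystander: amber jar 60 mm across, 80 mm tall. Leave it alone.

How it is judged:
On the way:
1. the tongue is hooked low under the lip while the cassette is still slanted (z of cassette_tongue in the frame of extractor between 0.055 and 0.074 m and x of cassette_tongue in the frame of extractor between -0.113 and -0.058 m and y of cassette_tongue in the frame of extractor between -0.012 and 0.012 m and angle between cassette_grip's own z axis and vertical between 0.08 and 0.6 rad), for 0.1 s.
At the end, for the whole second after the job is handed in: cassette let go and still in the bay: grip centre 91.5 to 96.5 mm above the extractor's underside, within 23.5 mm (x) and 7 mm (y) of its origin, tongue tip at x below -50 mm, flat within 0.03 rad, squared within 0.08 rad (z of cassette_grip in the frame of extractor between 0.0915 and 0.0965 m and x of cassette_grip in the frame of extractor between -0.0235 and 0.0235 m and y of cassette_grip in the frame of extractor between -0.007 and 0.007 m and angle between cassette_grip's own z axis and vertical below 0.03 rad and angle between the x axis of cassette_grip and the x axis of extractor, either way round below 0.08 rad and x of cassette_tongue in the frame of extractor below -0.05 m and linear speed of cassette below 0.01 m/s); the robot touches nothing.
It fails at once if the cassette is forced against the extractor with more than 20 N (contact force between cassette and extractor above 20 N).
It fails at once if a bystander is moved more than 30 mm (distance of any of glue, screwdriver, mallet, offcut, carton, mug, varnish from where it was at the start of the episode above 0.03 m).
It also fails if it takes over 64 s, if anything falls off the work surface, if the arm or the gripper's body presses on something with over 40 N, if the wrist force passes 120 N, or if a joint passes its speed limit or range.

ROBOT

A 6-joint arm with a two-finger parallel gripper is mounted at the origin on the work surface. World frame = base frame: x ahead of the robot, y to its left, z up, the work surface at z = 0. Lengths are in m, angles in rad, forces in N, time in s.
With the tool pointing down it reaches from about 0.375 to 0.975 m from the base axis. Payload 3.8 kg.
Tool frame: the origin (TCP) lies midway between the tips of the shut fingers; the grasp point (between the pads) lies 19 mm behind it; z points along the fingers, y is the direction in which the jaws open and shut (so a half turn about z gives the same grasp; the last joint's range is limited). The gripper opens to 85 mm and grips with 20 to 120 N. Pads are 22 mm wide; open, the fingers measure 114 mm over their backs; the gripper's body (76 mm by 85 mm) begins 54 mm behind the grasp point. The pads swing forward as they close: fully open they stand 13 mm farther back than shut.
Start: joints at [-1.335, 0.264, 1.604, -0, 1.274, -0.037], TCP at [0.182, -0.65, 0.231] pointing down, gripper open.
Joint ranges: [-2.63, 2.63], [-0.94, 2.18], [0.31, 2.57], [-1.31, 4.45], [0, 2.66], [-2.55, 2.55]. Speed limits (rad/s): [2.57, 2.57, 3.14, 3.14, 3.14, 3.14].

INTERFACE

Orientations are given as a rotation vector (axis times angle).
In Python, from workcell import bot gives the robot as it stands.
- The arm moves only by the shell command python3 -m inch 'ROWS' [FORCE]. ROWS is JSON, a list of rows, each an object of numbers: "dx", "dy", "dz": the shift along the tool's x, y, z in m; "ax", "ay", "az": the turn, a rotation vector about the tool's x, y, z in degrees; "fingers": the opening, from -1 (shut) to 1 (fully open). A call has 1 to 20 rows; each row is the pose to reach, as a shift and turn from the pose measured when the call began, along the tool's axes at that moment; what a row does not reach only later rows make up. A row lasts 1/8 s, in which the tool goes at most 62.5 mm and 10.7 degrees, less where a joint would pass 70% of its speed; a pose out of reach is approached as far as the arm can. A call with a gripper value outside its range is refused whole. The fingers move at their own pace and stop on an object; FORCE is the grip in N (left out, the last holds). Time passes only in rows, so rows that repeat a pose let the fingers close. It gives the time, the measured TCP pose, the force and the opening at its end, in the units of the state.
- bot.read_state(): the state, without advancing time (a new reading comes with each control period).
- bot.read_camera(name): name is "side" or "top"; returns (picture, depth): 420x560x3 uint8, blue, green, red; 420x560 float32, m along the optical axis (not along the pixel's ray), 0 where there is no reading.
- bot.get_calibration(name): a dict with "intrinsics" (3x3 intrinsics, pixels), "view" (4x4, takes a point from world to camera coordinates). Camera axes: x right, y down, z forward; pixel columns grow to the right and rows downward; lengths in m; the calibration is good to about 2 mm. A picture is of the moment at which its call begins. get_calibration takes no time and is no camera call.
- bot.finish_job(): hands the job in, once; it reports no verdict.
Trained networks look in the newest picture that a camera, given by its name, has taken for a name from the list of things; names that differ only in an ending like _2 or _b are one class to them, and where a whole thing is asked for, a point or a joint stands for the part that bears it (a point fixed in the world has none). Each returns a list of dicts, best first, with "p" (0 to 1); they miss things now and then, are a little off and sometimes report something else, mostly with a low value. They report only what shows in the picture. A call takes as long as a camera call.
- bot.masks_of(camera, thing): "region" (420x560 bool, what is visible of it) and "box" ([left, top, right, bottom] in pixels, round what is visible of it).
The state is a dict: "time": time; "q": joint angles; "joint_vel": joint speeds; "joint_torque": joint torques, N m; "tool_pos": TCP position; "tcp_rot": TCP orientation; "wrist_force": force on the tool from outside, world axes, zero at the start; "torque": the same for the moment, N m; "width": opening from 0.0 (shut) to 1.0 (fully open).
Only numpy, scipy, OpenCV 4.12 (cv2) and the standard library are available. Lean on these libraries where they do the work, as an engineer would, in place of code of your own. Each camera call takes 0.05 s, during which the arm holds its last target. There are 200 camera calls.

## Working session

There is one attempt and no reset: what is moved stays moved. The work goes in short steps, Python scripts to look and compute and a shell command to move; the robot and the scene stay as the last step left them, time stands still between calls to the robot, and variables do not carry over. Pictures are saved under pics/ and viewed, about 8 in all and at most 12, crops included, and the job is handed in when it is done.

```bash
ls; mkdir -p pics; cat > h.py <<'E'
import numpy as np, cv2
from workcell import bot
from scipy.spatial.transform import Rotation as R
def cloud(name,d):
    c=bot.get_calibration(name);K=np.array(c["intrinsics"]);V=np.array(c["view"])
    v,u=np.mgrid[:d.shape[0],:d.shape[1]]
    P=np.stack([(u-K[0,2])/K[0,0]*d,(v-K[1,2])/K[1,1]*d,d],-1)
    return (P-V[:3,3])@V[:3,:3]
def pix(name,p):
    c=bot.get_calibration(name);K=np.array(c["intrinsics"]);V=np.array(c["view"])
    q=K@(V[:3,:3]@np.array(p)+V[:3,3]);return q[:2]/q[2]
E
python3 - <<'E'
from h import *
s=bot.read_state();print(s)
for n in("top","side"):
    im,d=bot.read_camera(n);cv2.imwrite(f"pics/{n}1.png",im);np.save(f"{n}1.npy",d)
    c=bot.get_calibration(n);V=np.array(c["view"]);print(n,-V[:3,:3].T@V[:3,3],V[2,:3],c["intrinsics"][0])
    W=cloud(n,d)
    for t in("cassette","cassette_grip","extractor","screwdriver","glue","mallet","offcut","carton","mug","varnish"):
        for m in bot.masks_of(n,t)[:1]:
            P=W[m["region"]&(d>0)]
            print(t,round(m["p"],2),m["box"],np.median(P,0).round(3),P.min(0).round(3),P.max(0).round(3))
E
```

```text
pics
{'time': 0.0, 'q': array([-1.33493338e+00,  2.64737879e-01,  1.60540339e+00,  6.93448740e-06,
        1.27371708e+00, -3.69134769e-02]), 'joint_vel': array([-1.11947887e-03, -7.47056959e-04,  8.42324338e-05,  1.48844269e-03,
       -1.89608245e-04,  7.00326864e-04]), 'joint_torque': array([-1.98374601e-04, -5.15111697e+01, -3.67316616e+01,  9.77685295e-05,
        1.28874276e-02, -7.17242756e-06]), 'tool_pos': array([ 0.18166514, -0.64931403,  0.22995647]), 'tcp_rot': array([-3.11018457e+00, -4.26839250e-01,  3.42834915e-04]), 'wrist_force': array([ 0.63220178, -0.44662994, -0.2587936 ]), 'torque': array([ 0.00756645, -0.03404873,  0.03133038]), 'width': 0.9960813657202104}
top [0.52871609 0.01686748 1.40756974] [ 0.03637186 -0.02203087 -0.99909546] [410.35417393   0.         279.67232503]
cassette 0.96 [311.0, 193.2, 357.2, 247.5] [ 0.555 -0.192  0.013] [ 0.476 -0.273 -0.006] [ 0.637 -0.119  0.055]
cassette_grip 0.76 [312.6, 200.2, 354.8, 243.3] [ 0.557 -0.192  0.014] [ 0.48  -0.272 -0.008] [ 0.634 -0.121  0.055]
extractor 0.73 [172.0, 202.9, 241.6, 286.2] [0.469 0.23  0.061] [
[... 1289 characters left out ...]
[0.398 0.002 0.022] [ 0.344 -0.027 -0.   ] [0.533 0.015 0.031]
glue 0.87 [223.7, 162.0, 236.8, 194.1] [0.765 0.009 0.056] [ 0.751 -0.068 -0.006] [0.86  0.024 0.106]
mallet 0.69 [137.3, 299.7, 170.8, 357.7] [0.538 0.469 0.074] [ 0.518  0.412 -0.005] [0.663 0.494 0.178]
offcut 0.86 [397.9, 148.3, 436.5, 179.4] [ 0.419 -0.421  0.029] [ 0.371 -0.494 -0.001] [ 0.489 -0.403  0.038]
carton 0.74 [179.0, 177.3, 220.4, 230.1] [0.736 0.144 0.087] [ 0.716  0.081 -0.001] [0.795 0.181 0.117]
mug 0.73 [248.0, 138.3, 274.9, 176.0] [ 0.762 -0.105  0.062] [ 0.728 -0.213 -0.002] [ 0.878 -0.072  0.095]
varnish 0.83 [350.5, 107.3, 367.2, 135.3] [ 0.644 -0.437  0.055] [ 0.621 -0.507 -0.004] [ 0.722 -0.422  0.087]
```

```bash
python3 - <<'E'
from h import *
t=cv2.imread("pics/top1.png");s=cv2.imread("pics/side1.png")
f=lambda im,x,y,w,h:cv2.resize(im[y:y+h,x:x+w],(400,300),interpolation=cv2.INTER_CUBIC)
o=np.vstack([np.hstack([f(t,150,195,120,90),f(t,285,180,100,75)]),np.hstack([f(s,185,230,160,120),f(s,280,150,100,75)])])
cv2.imwrite("pics/c1.png",o)
E
```

```text
(no output)
```

View pics/c1.png

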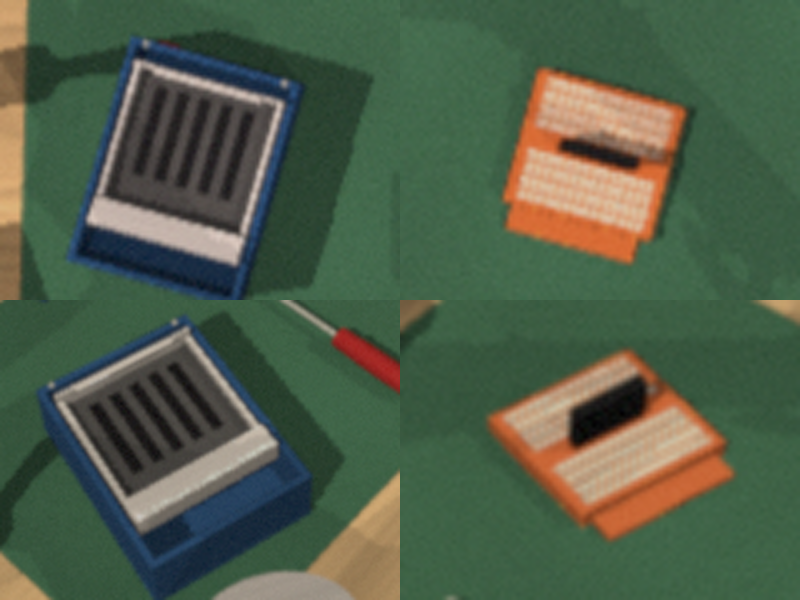

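View pics/side1.png

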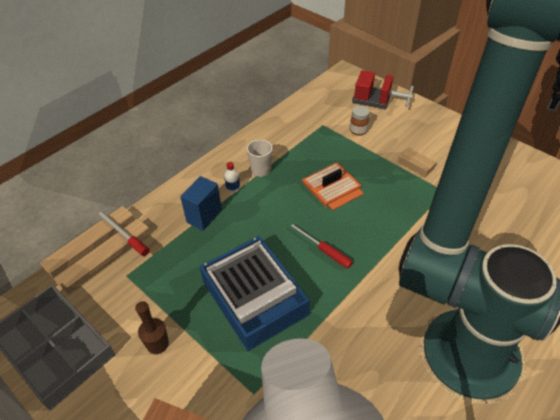

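```bash
cat > fit.py <<'E'
from h import *
from scipy.optimize import minimize
def box(x0,x1,y0,y1,z0,z1): return np.array([[x,y,z] for x in(x0,x1) for y in(y0,y1) for z in(z0,z1)])
BOX=[box(-.131,.096,-.086,.086,0,.07)]
CAS=[box(-.059,.059,-.065,.065,0,.014),box(-.081,-.059,-.056,.056,0,.006),box(-.006,.006,-.032,.032,.014,.05)]
S=4
def seg(n,im,reg):
    roi=cv2.dilate(reg.astype(np.uint8),np.ones((9,9)))
    b=cv2.resize(im,None,fx=S,fy=S,interpolation=cv2.INTER_CUBIC);roi=cv2.resize(roi,None,fx=S,fy=S,interpolation=0)
    h=cv2.cvtColor(b,cv2.COLOR_BGR2HSV)
    green=(h[...,0]>48)&(h[...,0]<92)&(h[...,1]>50)
    m=((~green)&(roi>0)).astype(np.uint8)
    m=cv2.morphologyEx(m,cv2.MORPH_CLOSE,np.ones((41,41)));m=cv2.morphologyEx(m,cv2.MORPH_OPEN,np.ones((17,17)))
    return m
def sil(n,parts,p,shape):
    o=np.zeros(shape,np.uint8);c,s=np.cos(p[2]),np.sin(p[2])
    for B in parts:
        Q=np.c_[B[:,0]*c-B[:,1]*s+p[0],B[:,0]*s+B[:,1]*c+p[1],B[:,2]]
        u=np.array([pix(n,q) for q in Q])
        u=(u+.5)*S-.5
        cv2.fillConvexPoly(o,np.round(cv2.convexHull(u.astype(np.float32))*16).astype(np.int32),1,shift=4)
    return o
def fit(parts,p0,ms):
    def cost(x):
        p=np.array([x[0],x[1],x[2]])
        return sum(1-((sil(n,parts,p,m.shape)&m).sum()/((sil(n,parts,p,m.shape)|m).sum())) for n,m in ms.items())
    r=minimize(cost,p0,method="Nelder-Mead",options=dict(initial_simplex=np.array(p0)+np.array([[0,0,0],[.01,0,0],[0,.01,0],[0,0,.1]]),xatol=1e-4,fatol=1e-5))
    return r.x,r.fun
E
python3 - <<'E'
from fit import *
for t,parts,p0 in(("cassette",CAS,[.56,-.195,-.2]),("extractor",BOX,[.48,.23,-.2])):
    ms={}
    for n in("top","side"):
        im=cv2.imread(f"pics/{n}1.png");bot.read_camera(n)
        reg=bot.masks_of(n,t)[0]["region"];ms[n]=seg(n,im,reg)
    for k in(["top"],["side"],["top","side"]):
        x,f=fit(parts,p0,{n:ms[n] for n in k});print(t,k,x.round(4),round(f,4))
    if t=="extractor":
        out=[]
        for n in("top","side"):
            im=cv2.imread(f"pics/{n}1.png")
            xs,ys=np.meshgrid(np.arange(-.14,.105,.0005),np.arange(-.095,.095,.0005))
            c,s=np.cos(x[2]),np.sin(x[2])
            for z in(.078,):
                C=bot.get_calibration(n);K=np.array(C["intrinsics"]);V=np.array(C["view"])
                P=np.stack([xs*c-ys*s+x[0],xs*s+ys*c+x[1],0*xs+z],-1)@V[:3,:3].T+V[:3,3]
                q=P@K.T;q=(q[...,:2]/q[...,2:]).astype(np.float32)
                w=cv2.remap(im,q[...,0],q[...,1],cv2.INTER_CUBIC);out.append(w)
                g=w[110:270].mean((0,2));print(n,[(round(-140+.5*i),int(g[i])) for i in range(0,490,6)])
        cv2.imwrite("pics/rect.png",np.vstack(out))
E
```

```text
Traceback (most recent call last):
  File "fit.py", line 27, in fit
    r=minimize(cost,p0,method="Nelder-Mead",options=dict(initial_simplex=np.array(p0)+np.array([[0,0,0],[.01,0,0],[0,.01,0],[0,0,.1]]),xatol=1e-4,fatol=1e-5))
  File "fit.py", line 26, in cost
    return sum(1-((sil(n,parts,p,m.shape)&m).sum()/((sil(n,parts,p,m.shape)|m).sum())) for n,m in ms.items())
  File "fit.py", line 26, in <genexpr>
    return sum(1-((sil(n,parts,p,m.shape)&m).sum()/((sil(n,parts,p,m.shape)|m).sum())) for n,m in ms.items())
                                                     ~~~^^^^^^^^^^^^^^^^^^^
  File "fit.py", line 19, in sil
    u=np.array([pix(n,q) for q in Q])
                ~~~^^^^^
  File "h.py", line 10, in pix
    c=bot.get_calibration(name);K=np.array(c["intrinsics"]);V=np.array(c["view"])
ValueError: time passes only in moves, steps and waits
```

```bash
cat > h.py <<'E'
import numpy as np, cv2, functools
from workcell import bot
from scipy.spatial.transform import Rotation as R
@functools.cache
def cal(name):
    c=bot.get_calibration(name);return np.array(c["intrinsics"]),np.array(c["view"])
def cloud(name,d):
    K,V=cal(name)
    v,u=np.mgrid[:d.shape[0],:d.shape[1]]
    P=np.stack([(u-K[0,2])/K[0,0]*d,(v-K[1,2])/K[1,1]*d,d],-1)
    return (P-V[:3,3])@V[:3,:3]
def pix(name,p):
    K,V=cal(name)
    q=K@(V[:3,:3]@np.array(p)+V[:3,3]);return q[:2]/q[2]
E
cat > run1.py <<'E'
from fit import *
for t,parts,p0 in(("cassette",CAS,[.56,-.195,-.2]),("extractor",BOX,[.48,.23,-.2])):
    ms={}
    for n in("top","side"):
        im=cv2.imread(f"pics/{n}1.png");bot.read_camera(n)
        reg=bot.masks_of(n,t)[0]["region"];ms[n]=seg(n,im,reg)
    for k in(["top"],["side"],["top","side"]):
        x,f=fit(parts,p0,{n:ms[n] for n in k});print(t,k,x.round(4),round(f,4))
    if t=="extractor":
        out=[]
        for n in("top","side"):
            im=cv2.imread(f"pics/{n}1.png")
            xs,ys=np.meshgrid(np.arange(-.14,.105,.0005),np.arange(-.095,.095,.0005))
            c,s=np.cos(x[2]),np.sin(x[2])
            K,V=cal(n)
            P=np.stack([xs*c-ys*s+x[0],xs*s+ys*c+x[1],0*xs+.078],-1)@V[:3,:3].T+V[:3,3]
            q=P@K.T;q=(q[...,:2]/q[...,2:]).astype(np.float32)
            w=cv2.remap(im,q[...,0],q[...,1],cv2.INTER_CUBIC);out.append(w)
            g=w[110:270].mean((0,2));print(n,[(round(-140+.5*i),int(g[i])) for i in range(0,490,6)])
        cv2.imwrite("pics/rect.png",np.vstack(out)[:,:])
E
python3 run1.py
```

```text
cassette ['top'] [ 0.5641 -0.1973 -0.241 ] 0.0753
cassette ['side'] [ 0.5679 -0.2004 -0.2468] 0.0616
cassette ['top', 'side'] [ 0.5654 -0.1989 -0.2548] 0.1391
extractor ['top'] [ 0.4845  0.2244 -0.2632] 0.0145
extractor ['side'] [ 0.4854  0.2205 -0.2625] 0.0126
extractor ['top', 'side'] [ 0.4842  0.223  -0.2653] 0.0554
top [(-140, 75), (-137, 74), (-134, 73), (-131, 72), (-128, 70), (-125, 62), (-122, 42), (-119, 29), (-116, 30), (-113, 38), (-110, 44), (-107, 44), (-104, 45), (-101, 44), (-98, 44), (-95, 48), (-92, 88), (-89, 147), (-86, 179), (-83, 182), (-80, 182), (-77, 182), (-74, 180), (-71, 181), (-68, 181), (-65, 161), (-62, 101), (-59, 51), (-56, 48), (-53, 61), (-50, 71), (-47, 72), (-44, 74), (-41, 75), (-38, 74), (-35, 70), (-32, 61), (-29, 54), (-26, 54), (-23, 55), (-20, 56), (-17, 55), (-14, 56), (-11, 56), (-8, 56), (-5, 56), (-2, 56), (1, 57), (4, 57), (7, 57), (10, 56), (13, 56), (16, 57), (19, 57), (22, 56), (25, 56), (28, 56), (31, 56), (34, 56), (37, 56), (40, 56), (43, 56), (46, 56), (49, 56), (52, 57), (55, 65), (58, 73), (61, 82), (64, 122), (67, 175), (70, 18
[... 317 characters left out ...]
2, 103), (-89, 129), (-86, 169), (-83, 174), (-80, 166), (-77, 164), (-74, 163), (-71, 162), (-68, 163), (-65, 160), (-62, 128), (-59, 77), (-56, 66), (-53, 67), (-50, 68), (-47, 68), (-44, 62), (-41, 50), (-38, 46), (-35, 47), (-32, 46), (-29, 46), (-26, 47), (-23, 47), (-20, 47), (-17, 46), (-14, 47), (-11, 48), (-8, 48), (-5, 47), (-2, 47), (1, 48), (4, 48), (7, 47), (10, 47), (13, 48), (16, 48), (19, 47), (22, 46), (25, 47), (28, 48), (31, 46), (34, 46), (37, 47), (40, 46), (43, 49), (46, 60), (49, 68), (52, 69), (55, 71), (58, 85), (61, 105), (64, 108), (67, 136), (70, 173), (73, 168), (76, 112), (79, 59), (82, 55), (85, 68), (88, 73), (91, 71), (94, 73), (97, 73), (100, 73), (103, 73)]
```

View pics/rect.png

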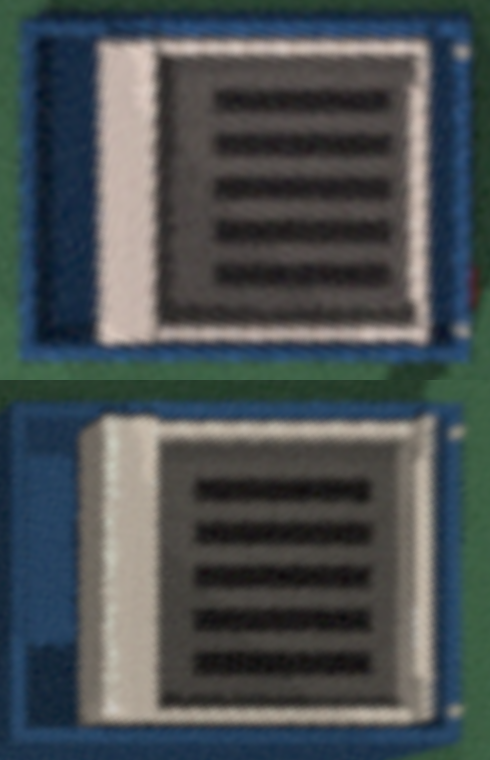

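```bash
cat >> h.py <<'E'
def to(pos,yaw,tilt=0,s=None):
    """row to reach TCP pos; tool y along heading yaw, tool x 90deg left of it, z down; tilt deg about tool x (neg = +heading end up)"""
    s=s or bot.read_state();R0=R.from_rotvec(s["tcp_rot"])
    c,n=np.cos(yaw),np.sin(yaw)
    Rt=R.from_matrix(np.array([[-n,c,0],[c,n,0],[0,0,-1.]]))*R.from_euler("x",tilt,degrees=True)
    d=R0.inv().apply(np.array(pos)-s["tool_pos"])*1000;a=(R0.inv()*Rt).as_rotvec(degrees=True)
    print("d mm",d.round(1),"a deg",a.round(2),"t",round(s["time"],2));return d,a
E
python3 - <<'E'
from h import *
for n in("top","side"):
    d=np.load(f"{n}1.npy");P=cloud(n,d).reshape(-1,3)
    im=cv2.imread(f"pics/{n}1.png").reshape(-1,3)
    k=(np.abs(P[:,0]-.565)<.07)&(np.abs(P[:,1]+.199)<.07)&(P[:,2]>.02)&(P[:,2]<.07)&(im.max(1)<70)
    Q=P[k];r=cv2.minAreaRect(Q[:,:2].astype(np.float32)*1000);print(n,k.sum(),Q.mean(0).round(4),Q[Q[:,2]>.04].mean(0).round(4),r)
to((.566,-.199,.15),-.25);to((.566,-.199,.021),-.25)
E
```

```text
top 57 [ 0.5641 -0.1959  0.0489] [ 0.5643 -0.1955  0.049 ] ((564.5022583007812, -195.7031707763672), (59.88645935058594, 9.627574920654297), 75.51605987548828)
side 174 [ 0.5611 -0.1956  0.0405] [ 0.5617 -0.1959  0.0483] ((562.2894897460938, -195.96365356445312), (65.97824096679688, 14.149195671081543), 75.3704605102539)
d mm [ 491.5 -330.8   81.3] a deg [ -0.    -0.   -60.05] t 1.7
d mm [ 491.5 -330.8  210.3] a deg [ -0.    -0.   -60.05] t 1.7
```

```bash
python3 -m inch '[{"dx":0.490,"dy":-0.330,"dz":0.05,"az":-60.2,"fingers":1},{"dx":0.490,"dy":-0.330,"dz":0.05,"az":-60.2},{"dx":0.490,"dy":-0.330,"dz":0.05,"az":-60.2},{"dx":0.490,"dy":-0.330,"dz":0.05,"az":-60.2},{"dx":0.490,"dy":-0.330,"dz":0.05,"az":-60.2},{"dx":0.490,"dy":-0.330,"dz":0.05,"az":-60.2},{"dx":0.490,"dy":-0.330,"dz":0.05,"az":-60.2},{"dx":0.490,"dy":-0.330,"dz":0.05,"az":-60.2},{"dx":0.490,"dy":-0.330,"dz":0.05,"az":-60.2},{"dx":0.490,"dy":-0.330,"dz":0.05,"az":-60.2},{"dx":0.490,"dy":-0.330,"dz":0.05,"az":-60.2},{"dx":0.490,"dy":-0.330,"dz":0.05,"az":-60.2},{"dx":0.490,"dy":-0.330,"dz":0.05,"az":-60.2},{"dx":0.490,"dy":-0.330,"dz":0.05,"az":-60.2}]'
python3 - <<'E'
from h import *
to((.564,-.197,.021),-.253)
E
```

```text
d mm [ 490.1 -333.3  210.3] a deg [ -0.    -0.   -59.87] t 1.7invalid input at $[0]: expected keys dx, dy, dz, ax, ay, az, fingers
```

```bash
python3 -m inch '[{"dx":0.490,"dy":-0.333,"dz":0.05,"ax":0,"ay":0,"az":-59.9,"fingers":1},{"dx":0.490,"dy":-0.333,"dz":0.05,"ax":0,"ay":0,"az":-59.9,"fingers":1},{"dx":0.490,"dy":-0.333,"dz":0.05,"ax":0,"ay":0,"az":-59.9,"fingers":1},{"dx":0.490,"dy":-0.333,"dz":0.05,"ax":0,"ay":0,"az":-59.9,"fingers":1},{"dx":0.490,"dy":-0.333,"dz":0.05,"ax":0,"ay":0,"az":-59.9,"fingers":1},{"dx":0.490,"dy":-0.333,"dz":0.05,"ax":0,"ay":0,"az":-59.9,"fingers":1},{"dx":0.490,"dy":-0.333,"dz":0.05,"ax":0,"ay":0,"az":-59.9,"fingers":1},{"dx":0.490,"dy":-0.333,"dz":0.05,"ax":0,"ay":0,"az":-59.9,"fingers":1},{"dx":0.490,"dy":-0.333,"dz":0.05,"ax":0,"ay":0,"az":-59.9,"fingers":1},{"dx":0.490,"dy":-0.333,"dz":0.05,"ax":0,"ay":0,"az":-59.9,"fingers":1},{"dx":0.490,"dy":-0.333,"dz":0.05,"ax":0,"ay":0,"az":-59.9,"fingers":1},{"dx":0.490,"dy":-0.333,"dz":0.05,"ax":0,"ay":0,"az":-59.9,"fingers":1},{"dx":0.490,"dy":-0.333,"dz":0.05,"ax":0,"ay":0,"az":-59.9,"fingers":1}]' 40
python3 - <<'E'
from h import *
to((.564,-.197,.021),-.253)
E
```

```text
time: 3.32
tool_pos: [0.5634, -0.1984, 0.1814]
tcp_rot: [2.485, 1.922, -0.0]
wrist_force: [0.3, -1.0, 0.5]
width: 1.002
d mm [  1.6   0.2 160.4] a deg [ 0.    0.02 -0.06] t 3.33
```

```bash
python3 -m inch '[{"dx":0.002,"dy":0,"dz":0.05,"ax":0,"ay":0,"az":0,"fingers":1},{"dx":0.002,"dy":0,"dz":0.1,"ax":0,"ay":0,"az":0,"fingers":1},{"dx":0.002,"dy":0,"dz":0.14,"ax":0,"ay":0,"az":0,"fingers":1},{"dx":0.002,"dy":0,"dz":0.16,"ax":0,"ay":0,"az":0,"fingers":1},{"dx":0.002,"dy":0,"dz":0.16,"ax":0,"ay":0,"az":0,"fingers":1},{"dx":0.002,"dy":0,"dz":0.16,"ax":0,"ay":0,"az":0,"fingers":-1},{"dx":0.002,"dy":0,"dz":0.16,"ax":0,"ay":0,"az":0,"fingers":-1},{"dx":0.002,"dy":0,"dz":0.16,"ax":0,"ay":0,"az":0,"fingers":-1},{"dx":0.002,"dy":0,"dz":0.16,"ax":0,"ay":0,"az":0,"fingers":-1},{"dx":0.002,"dy":0,"dz":0.16,"ax":0,"ay":0,"az":0,"fingers":-1},{"dx":0.002,"dy":0,"dz":0.16,"ax":0,"ay":0,"az":0,"fingers":-1},{"dx":0.002,"dy":0,"dz":0.16,"ax":0,"ay":0,"az":0,"fingers":-1}]' 60
python3 -m inch '[{"dx":0,"dy":0,"dz":-0.02,"ax":0,"ay":0,"az":0,"fingers":-1},{"dx":0,"dy":0,"dz":-0.07,"ax":0,"ay":0,"az":0,"fingers":-1},{"dx":0,"dy":0,"dz":-0.13,"ax":0,"ay":0,"az":0,"fingers":-1},{"dx":0,"dy":0,"dz":-0.16,"ax":0,"ay":0,"az":0,"fingers":-1},{"dx":0,"dy":0,"dz":-0.16,"ax":0,"ay":0,"az":0,"fingers":-1}]'
```

```text
time: 4.82
tool_pos: [0.5647, -0.1967, 0.0225]
tcp_rot: [2.484, 1.921, 0.001]
wrist_force: [0.5, 0.1, 5.7]
width: 0.128
time: 5.45
tool_pos: [0.5663, -0.1973, 0.1862]
tcp_rot: [2.479, 1.918, 0.006]
wrist_force: [0.0, 1.5, -4.9]
width: 0.129
```

```bash
python3 -m inch '[{"dx":0.04,"dy":-0.018,"dz":-0.01,"ax":0,"ay":0,"az":0.6,"fingers":-1},{"dx":0.09,"dy":-0.040,"dz":-0.02,"ax":0,"ay":0,"az":0.6,"fingers":-1},{"dx":0.14,"dy":-0.063,"dz":-0.02,"ax":0,"ay":0,"az":0.6,"fingers":-1},{"dx":0.19,"dy":-0.086,"dz":-0.02,"ax":0,"ay":0,"az":0.6,"fingers":-1},{"dx":0.24,"dy":-0.108,"dz":-0.02,"ax":0,"ay":0,"az":0.6,"fingers":-1},{"dx":0.29,"dy":-0.131,"dz":-0.02,"ax":0,"ay":0,"az":0.6,"fingers":-1},{"dx":0.335,"dy":-0.151,"dz":-0.02,"ax":0,"ay":0,"az":0.6,"fingers":-1},{"dx":0.37,"dy":-0.167,"dz":-0.02,"ax":0,"ay":0,"az":0.6,"fingers":-1},{"dx":0.386,"dy":-0.173,"dz":-0.02,"ax":0,"ay":0,"az":0.6,"fingers":-1},{"dx":0.386,"dy":-0.173,"dz":-0.02,"ax":0,"ay":0,"az":0.6,"fingers":-1},{"dx":0.386,"dy":-0.173,"dz":-0.02,"ax":0,"ay":0,"az":0.6,"fingers":-1},{"dx":0.386,"dy":-0.173,"dz":-0.02,"ax":0,"ay":0,"az":0.6,"fingers":-1}]'
python3 - <<'E'
from h import *
s=bot.read_state();R0=R.from_rotvec(s["tcp_rot"]);print(R0.as_matrix().round(3),s["wrist_force"].round(2))
o=[]
for n in("top","side"):
    im,d=bot.read_camera(n);cv2.imwrite(f"pics/{n}2.png",im);W=cloud(n,d)
    h=cv2.cvtColor(im,cv2.COLOR_BGR2HSV)
    T=R0.inv().apply((W-s["tool_pos"]).reshape(-1,3)).reshape(W.shape)*1000
    k=(np.abs(T[...,0])<85)&(np.abs(T[...,1])<100)&(T[...,2]>-2)&(T[...,2]<35)&(d>0)
    og=k&(h[...,0]<14)&(h[...,1]>140)
    Q=T[k];A=np.c_[Q[:,:2],np.ones(len(Q))];co=np.linalg.lstsq(A,Q[:,2],rcond=None)[0]
    print(n,k.sum(),og.sum(),"plane",co.round(4),np.percentile(T[k],[1,50,99],axis=0).round(1).tolist())
    r=cv2.minAreaRect(T[k][:,:2].astype(np.float32));print(r)
    u=pix(n,s["tool_pos"]).astype(int);o.append(cv2.resize(im[max(u[1]-60,0):u[1]+60,u[0]-66:u[0]+67],(400,360),interpolation=cv2.INTER_CUBIC))
cv2.imwrite("pics/c2.png",np.hstack(o))
E
```

```text
time: 6.95
tool_pos: [0.4958, 0.2186, 0.2039]
tcp_rot: [2.49, 1.903, 0.005]
wrist_force: [0.8, -0.1, -3.8]
width: 0.127
[[ 0.263  0.965  0.007]
 [ 0.965 -0.263 -0.004]
 [-0.002  0.008 -1.   ]] [ 0.81 -0.13 -3.82]
top 848 307 plane [ 0.0099 -0.0351  9.0079] [[-64.9, -79.6, 2.2], [-38.4, 8.0, 8.1], [47.3, 58.4, 20.5]]
((-1.0834770202636719, -10.775650024414062), (140.38336181640625, 129.29335021972656), 89.42935180664062)
side 2595 1286 plane [ 0.0099 -0.058   7.5181] [[-66.4, -81.4, 2.1], [9.3, -30.1, 7.6], [62.2, 56.6, 19.4]]
((-3.3487701416015625, -11.518959045410156), (144.79818725585938, 132.36766052246094), 89.85140991210938)
```

View pics/c2.png

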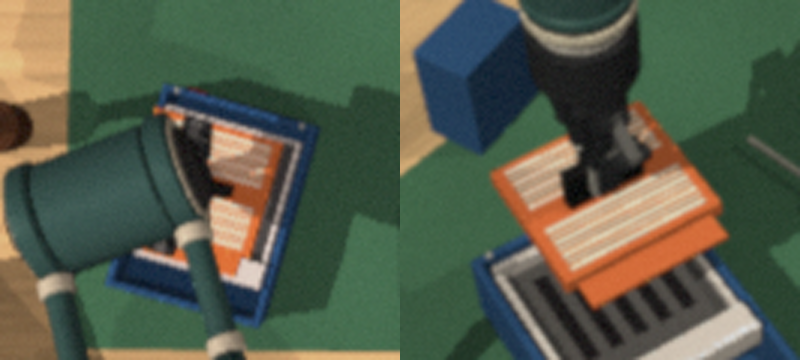

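```bash
cat >> h.py <<'E'
E0=np.array([.485,.2225]);YAW=-.264;ex=np.array([np.cos(YAW),np.sin(YAW)]);ey=np.array([-ex[1],ex[0]])
O=np.array([81,-2.2,22.5])  # TCP in cassette x from tip, cassette y offset in tool x, z
def tip(x,z,tilt,y=0):
    "row for tongue tip at ext x,z mm, tilt deg (pos = plain end up)"
    t=np.radians(tilt);X=(x+O[0]*np.cos(t)-O[2]*np.sin(t))/1e3;Z=(z+O[0]*np.sin(t)+O[2]*np.cos(t))/1e3
    return to([*(E0+X*ex+(y-O[1])/1e3*ey),Z],YAW,-tilt)
def where():
    s=bot.read_state();M=R.from_rotvec(s["tcp_rot"]).as_matrix()
    p=s["tool_pos"]-M@np.array([-O[1],O[0],O[2]])/1e3*np.array([1,1,1]) if 0 else s["tool_pos"]+M@np.array([O[1],-O[0],O[2]])/1e3
    d=p[:2]-E0;v=M[:,1];tilt=np.degrees(np.arcsin(v[2]))
    f=s["wrist_force"]
    print("tip ext",(d@ex*1e3).round(1),(d@ey*1e3).round(1),(p[2]*1e3).round(1),"tilt",tilt.round(2),"yawerr",np.degrees(np.arctan2(v[1],v[0])-YAW).round(2),"F ext",(f[:2]@ex).round(1),(f[:2]@ey).round(1),f[2].round(1),"M",s["torque"].round(2),"w",round(float(s["width"]),3),"t",round(s["time"],2))
E
python3 - <<'E'
from h import *
where();tip(-54,100,15);tip(-54,62.5,15)
E
```

```text
tip ext -69.3 -2.8 181.1 tilt 0.48 yawerr -0.11 F ext 0.6 0.6 -4.0 M [ 0.03 -0.03 -0.  ] w 0.13 t 7.05
d mm [ 3.   6.4 61.6] a deg [-14.52   0.09  -0.1 ] t 7.05
d mm [ 3.   6.1 99.1] a deg [-14.52   0.09  -0.1 ] t 7.05
```

```bash
python3 -m inch '[{"dx":0.003,"dy":0.006,"dz":0.01,"ax":-4,"ay":0,"az":0,"fingers":-1},{"dx":0.003,"dy":0.006,"dz":0.02,"ax":-8,"ay":0,"az":0,"fingers":-1},{"dx":0.003,"dy":0.006,"dz":0.03,"ax":-12,"ay":0,"az":0,"fingers":-1},{"dx":0.003,"dy":0.0064,"dz":0.045,"ax":-14.5,"ay":0.1,"az":-0.1,"fingers":-1},{"dx":0.003,"dy":0.0064,"dz":0.0616,"ax":-14.5,"ay":0.1,"az":-0.1,"fingers":-1},{"dx":0.003,"dy":0.0064,"dz":0.0616,"ax":-14.5,"ay":0.1,"az":-0.1,"fingers":-1},{"dx":0.003,"dy":0.0064,"dz":0.0616,"ax":-14.5,"ay":0.1,"az":-0.1,"fingers":-1}]'
python3 - <<'E'
from h import *
where();tip(-54,70,15);tip(-54,62.5,15)
s=bot.read_state()
im,d=bot.read_camera("side");W=cloud("side",d)
P=W-[*E0,0];X=P[...,:2]@ex*1e3;Y=P[...,:2]@ey*1e3;Z=W[...,2]*1e3
u=pix("side",s["tool_pos"]-[0,0,.04]).astype(int)
cv2.imwrite("pics/c3.png",cv2.resize(im[u[1]-60:u[1]+60,u[0]-80:u[0]+80],(800,600),interpolation=cv2.INTER_CUBIC))
h=cv2.cvtColor(im,cv2.COLOR_BGR2HSV)
og=(h[...,0]<14)&(h[...,1]>140)&(np.abs(X)<110)&(np.abs(Y)<80)&(Z>75)
print(np.percentile(np.c_[X[og],Y[og],Z[og]],[1,5,50,95,99],axis=0).round(1).tolist())
E
```

```text
time: 7.92
tool_pos: [0.5042, 0.2198, 0.1432]
tcp_rot: [2.323, 1.777, 0.234]
wrist_force: [0.8, 0.4, -3.2]
width: 0.132
tip ext -53.2 0.2 100.5 tilt 14.98 yawerr -0.04 F ext 0.7 0.6 -3.2 M [0.09 0.23 0.01] w 0.132 t 7.92
d mm [-0.2 -8.6 29.2] a deg [-0.02 -0.02 -0.04] t 7.92
d mm [ -0.2 -10.6  36.5] a deg [-0.02 -0.02 -0.04] t 7.92
[[-54.5, -64.4, 102.9], [-52.6, -60.8, 106.6], [-32.7, 18.8, 121.0], [67.2, 63.5, 148.7], [77.3, 64.6, 154.5]]
```

View pics/c3.png

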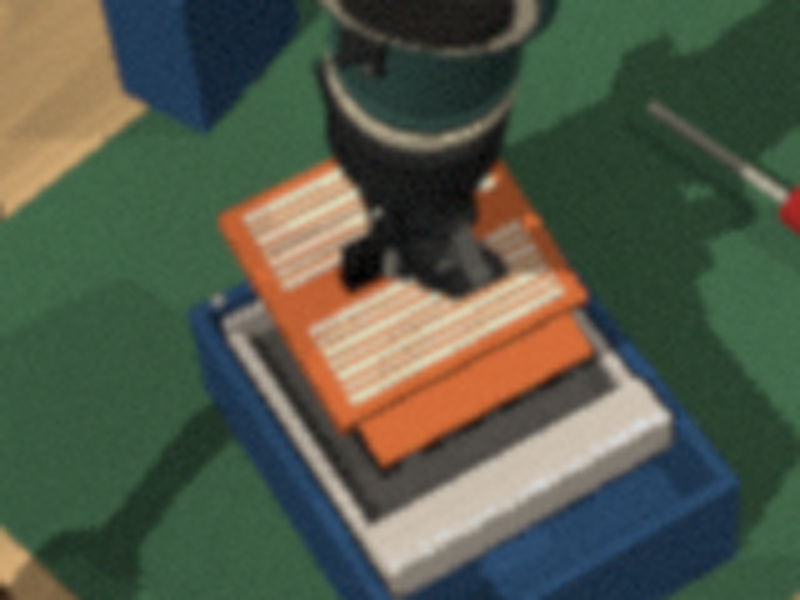

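The view shows the slanted cassette above the bay, its tongue (crop about 480,400) just on the bay side of the lip (about 520,480), square to it. Lowering now.

```bash
python3 -m inch '[{"dx":0,"dy":-0.003,"dz":0.012,"ax":0,"ay":0,"az":0,"fingers":-1},{"dx":0,"dy":-0.006,"dz":0.022,"ax":0,"ay":0,"az":0,"fingers":-1},{"dx":0,"dy":-0.0086,"dz":0.029,"ax":0,"ay":0,"az":0,"fingers":-1},{"dx":0,"dy":-0.0092,"dz":0.032,"ax":0,"ay":0,"az":0,"fingers":-1},{"dx":0,"dy":-0.0098,"dz":0.034,"ax":0,"ay":0,"az":0,"fingers":-1},{"dx":0,"dy":-0.0098,"dz":0.034,"ax":0,"ay":0,"az":0,"fingers":-1}]'
python3 - <<'E'
from h import *
where();tip(-54,63,15);tip(-66,63,15)
E
```

```text
time: 8.72
tool_pos: [0.5039, 0.2202, 0.1083]
tcp_rot: [2.323, 1.777, 0.236]
wrist_force: [-0.3, -0.3, -4.1]
width: 0.128
tip ext -53.5 0.6 65.5 tilt 15.03 yawerr -0.05 F ext -0.3 -0.4 -4.1 M [ 0.16  0.25 -0.01] w 0.128 t 8.72
d mm [-0.5 -1.1  2.4] a deg [ 0.03 -0.06 -0.05] t 8.72
d mm [ -0.6 -12.7  -0.7] a deg [ 0.03 -0.06 -0.05] t 8.72
```

```bash
python3 -m inch '[{"dx":0,"dy":-0.0011,"dz":0.0024,"ax":0,"ay":0,"az":0,"fingers":-1},{"dx":0,"dy":-0.003,"dz":0.0019,"ax":0,"ay":0,"az":0,"fingers":-1},{"dx":0,"dy":-0.005,"dz":0.0014,"ax":0,"ay":0,"az":0,"fingers":-1},{"dx":0,"dy":-0.007,"dz":0.0009,"ax":0,"ay":0,"az":0,"fingers":-1},{"dx":0,"dy":-0.009,"dz":0.0003,"ax":0,"ay":0,"az":0,"fingers":-1},{"dx":0,"dy":-0.011,"dz":-0.0002,"ax":0,"ay":0,"az":0,"fingers":-1},{"dx":0,"dy":-0.0127,"dz":-0.0007,"ax":0,"ay":0,"az":0,"fingers":-1},{"dx":0,"dy":-0.0127,"dz":-0.0007,"ax":0,"ay":0,"az":0,"fingers":-1}]'
python3 - <<'E'
from h import *
where();tip(-70,62.5,15);tip(-72,62.5,15);tip(-74,62.5,15)
E
```

```text
time: 9.72
tool_pos: [0.4918, 0.2235, 0.1057]
tcp_rot: [2.323, 1.777, 0.236]
wrist_force: [0.6, 0.3, -4.2]
width: 0.126
tip ext -66.1 0.6 62.9 tilt 15.03 yawerr -0.03 F ext 0.5 0.5 -4.2 M [0.13 0.26 0.05] w 0.126 t 9.72
d mm [-0.6 -3.8 -0.6] a deg [ 0.03 -0.06 -0.03] t 9.72
d mm [-0.6 -5.8 -1.1] a deg [ 0.03 -0.06 -0.03] t 9.72
d mm [-0.6 -7.7 -1.6] a deg [ 0.03 -0.06 -0.03] t 9.72
```

```bash
python3 -m inch '[{"dx":-0.0005,"dy":-0.001,"dz":-0.0001,"ax":0,"ay":0,"az":0,"fingers":-1},{"dx":-0.0005,"dy":-0.002,"dz":-0.0003,"ax":0,"ay":0,"az":0,"fingers":-1},{"dx":-0.0005,"dy":-0.003,"dz":-0.0005,"ax":0,"ay":0,"az":0,"fingers":-1},{"dx":-0.0005,"dy":-0.004,"dz":-0.0007,"ax":0,"ay":0,"az":0,"fingers":-1},{"dx":-0.0005,"dy":-0.005,"dz":-0.0009,"ax":0,"ay":0,"az":0,"fingers":-1},{"dx":-0.0005,"dy":-0.005,"dz":-0.0009,"ax":0,"ay":0,"az":0,"fingers":-1}]'
python3 - <<'E'
from h import *
where();where()
E
python3 -m inch '[{"dx":0,"dy":-0.001,"dz":-0.0002,"ax":0,"ay":0,"az":0,"fingers":-1},{"dx":0,"dy":-0.002,"dz":-0.0005,"ax":0,"ay":0,"az":0,"fingers":-1},{"dx":0,"dy":-0.002,"dz":-0.0005,"ax":0,"ay":0,"az":0,"fingers":-1}]'
python3 - <<'E'
from h import *
where()
E
```

```text
time: 10.48
tool_pos: [0.4872, 0.2243, 0.1056]
tcp_rot: [2.322, 1.777, 0.237]
wrist_force: [4.2, -2.1, -3.9]
width: 0.128
tip ext -70.7 0.2 62.8 tilt 15.09 yawerr -0.03 F ext 4.6 -0.9 -3.9 M [-0.29 -0.31  0.05] w 0.128 t 10.47
tip ext -70.7 0.2 62.8 tilt 15.09 yawerr -0.03 F ext 4.6 -0.9 -3.9 M [-0.29 -0.31  0.05] w 0.128 t 10.47
time: 10.85
tool_pos: [0.4856, 0.2249, 0.1058]
tcp_rot: [2.321, 1.777, 0.238]
wrist_force: [4.8, -3.4, -4.1]
width: 0.13
tip ext -72.4 0.3 62.9 tilt 15.13 yawerr -0.01 F ext 5.5 -2.0 -4.1 M [-0.49 -0.57 -0.04] w 0.13 t 10.85
```

```bash
python3 -m inch '[{"dx":0,"dy":-0.001,"dz":-0.0002,"ax":0,"ay":0,"az":0,"fingers":-1},{"dx":0,"dy":-0.002,"dz":-0.0005,"ax":0,"ay":0,"az":0,"fingers":-1},{"dx":0,"dy":-0.0022,"dz":-0.0005,"ax":0,"ay":0,"az":0,"fingers":-1},{"dx":0,"dy":-0.0022,"dz":-0.0005,"ax":0,"ay":0,"az":0,"fingers":-1}]'
python3 - <<'E'
from h import *
where();tip(-74.6,62,12);tip(-74.6,61.5,9);tip(-74.6,61,6);tip(-74.6,61,4)
E
```

```text
time: 11.35
tool_pos: [0.4841, 0.2253, 0.1061]
tcp_rot: [2.32, 1.777, 0.239]
wrist_force: [4.9, -3.5, -4.4]
width: 0.128
tip ext -73.8 0.3 63.1 tilt 15.22 yawerr 0.02 F ext 5.7 -2.1 -4.4 M [-0.61 -0.9   0.03] w 0.128 t 11.35
d mm [-0.3  0.1  5.4] a deg [ 3.22 -0.1   0.03] t 11.35
d mm [-0.3  0.8 10.2] a deg [ 6.22 -0.1   0.03] t 11.35
d mm [-0.3  1.3 15.1] a deg [ 9.22 -0.1   0.03] t 11.35
d mm [-0.3  1.6 18. ] a deg [11.22 -0.1   0.03] t 11.35
```

```bash
python3 -m inch '[{"dx":-0.0003,"dy":-0.0012,"dz":0.0018,"ax":1,"ay":0,"az":0,"fingers":-1},{"dx":-0.0003,"dy":-0.0012,"dz":0.0036,"ax":2.1,"ay":0,"az":0,"fingers":-1},{"dx":-0.0003,"dy":-0.0011,"dz":0.0054,"ax":3.2,"ay":0,"az":0,"fingers":-1},{"dx":-0.0003,"dy":-0.0008,"dz":0.0070,"ax":4.2,"ay":0,"az":0,"fingers":-1},{"dx":-0.0003,"dy":-0.0006,"dz":0.0086,"ax":5.2,"ay":0,"az":0,"fingers":-1},{"dx":-0.0003,"dy":-0.0004,"dz":0.0102,"ax":6.2,"ay":0,"az":0,"fingers":-1},{"dx":-0.0003,"dy":-0.0004,"dz":0.0102,"ax":6.2,"ay":0,"az":0,"fingers":-1}]'
python3 - <<'E'
from h import *
where();tip(-75,61.5,7);tip(-75,61,5);tip(-75,61,3);tip(-75,60.5,1);tip(-75,60.5,0)
im,d=bot.read_camera("side");u=pix("side",bot.read_state()["tool_pos"]).astype(int)
cv2.imwrite("pics/c4.png",cv2.resize(im[u[1]-60:u[1]+60,u[0]-80:u[0]+80],(800,600),interpolation=cv2.INTER_CUBIC))
E
```

```text
time: 12.22
tool_pos: [0.4882, 0.2246, 0.0972]
tcp_rot: [2.391, 1.832, 0.151]
wrist_force: [5.6, -3.4, -1.2]
width: 0.126
tip ext -73.9 0.7 62.0 tilt 9.19 yawerr 0.02 F ext 6.3 -1.8 -1.2 M [-0.58 -0.74  0.02] w 0.126 t 12.22
d mm [-0.6 -0.4  3.5] a deg [ 2.19 -0.18  0.02] t 12.22
d mm [-0.6  0.1  6.8] a deg [ 4.19 -0.18  0.03] t 12.22
d mm [-0.6  0.7  9.7] a deg [ 6.19 -0.17  0.03] t 12.22
d mm [-0.7  1.  13.1] a deg [ 8.19 -0.17  0.03] t 12.22
d mm [-0.7  1.2 14.6] a deg [ 9.19 -0.17  0.03] t 12.22
```

View pics/c4.png

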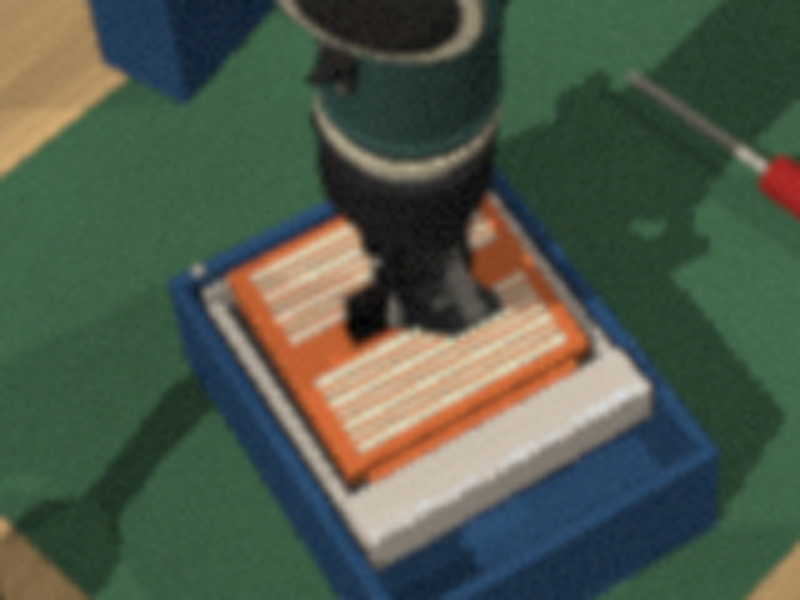

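```bash
python3 -m inch '[{"dx":-0.0006,"dy":-0.0008,"dz":0.0001,"ax":0,"ay":0,"az":0,"fingers":-1},{"dx":-0.0006,"dy":-0.0016,"dz":0.0001,"ax":0,"ay":0,"az":0,"fingers":-1},{"dx":-0.0006,"dy":-0.0022,"dz":0.0001,"ax":0,"ay":0,"az":0,"fingers":-1},{"dx":-0.0006,"dy":-0.0022,"dz":0.0001,"ax":0,"ay":0,"az":0,"fingers":-1}]'
python3 - <<'E'
from h import *
where();tip(-75.8,62,7);tip(-75.8,62,5);tip(-75.8,62,3)
E
```

```text
time: 12.78
tool_pos: [0.4874, 0.2248, 0.0976]
tcp_rot: [2.389, 1.831, 0.155]
wrist_force: [5.9, -3.8, -3.8]
width: 0.126
tip ext -74.5 0.6 62.2 tilt 9.37 yawerr 0.05 F ext 6.7 -2.1 -3.8 M [-0.63 -1.03 -0.07] w 0.126 t 12.78
d mm [-0.6 -0.4  3.4] a deg [ 2.37 -0.25  0.05] t 12.78
d mm [-0.6  0.2  6.2] a deg [ 4.37 -0.25  0.06] t 12.78
d mm [-0.6  0.7  9.1] a deg [ 6.37 -0.25  0.06] t 12.78
```

```bash
python3 -m inch '[{"dx":-0.0006,"dy":-0.0014,"dz":0.0001,"ax":0,"ay":0,"az":0,"fingers":-1},{"dx":-0.0006,"dy":-0.0024,"dz":0.0005,"ax":0.3,"ay":0,"az":0,"fingers":-1},{"dx":-0.0006,"dy":-0.0021,"dz":0.0017,"ax":1.2,"ay":-0.1,"az":0,"fingers":-1},{"dx":-0.0006,"dy":-0.0018,"dz":0.0034,"ax":2.4,"ay":-0.2,"az":0,"fingers":-1},{"dx":-0.0006,"dy":-0.0018,"dz":0.0034,"ax":2.4,"ay":-0.2,"az":0,"fingers":-1}]'
python3 - <<'E'
from h import *
where();tip(-75.5,62,5);tip(-75.5,62,3);tip(-75.5,62,1)
E
```

```text
time: 13.4
tool_pos: [0.4882, 0.2245, 0.0947]
tcp_rot: [2.414, 1.85, 0.118]
wrist_force: [6.9, -3.7, -4.3]
width: 0.129
tip ext -75.0 0.6 62.3 tilt 7.16 yawerr 0.05 F ext 7.6 -1.8 -4.3 M [-0.61 -1.14 -0.02] w 0.129 t 13.4
d mm [-0.6  0.3  3.3] a deg [ 2.16 -0.13  0.06] t 13.4
d mm [-0.6  0.9  6.2] a deg [ 4.16 -0.13  0.06] t 13.4
d mm [-0.6  1.5  9.1] a deg [ 6.16 -0.13  0.06] t 13.4
```

```bash
python3 -m inch '[{"dx":-0.0006,"dy":-0.0016,"dz":0.0008,"ax":0.5,"ay":0,"az":0,"fingers":-1},{"dx":-0.0006,"dy":-0.0018,"dz":0.0016,"ax":1.1,"ay":0,"az":0,"fingers":-1},{"dx":-0.0006,"dy":-0.0017,"dz":0.0024,"ax":1.6,"ay":-0.1,"az":0,"fingers":-1},{"dx":-0.0006,"dy":-0.0016,"dz":0.0032,"ax":2.2,"ay":-0.1,"az":0,"fingers":-1},{"dx":-0.0006,"dy":-0.0016,"dz":0.0032,"ax":2.2,"ay":-0.1,"az":0,"fingers":-1}]'
python3 - <<'E'
from h import *
where();tip(-75.5,62,3);tip(-75.5,62,1);tip(-75.5,62,0)
E
```

```text
time: 14.02
tool_pos: [0.4889, 0.2243, 0.0921]
tcp_rot: [2.436, 1.868, 0.087]
wrist_force: [6.2, -3.8, -5.8]
width: 0.133
tip ext -75.3 0.6 62.3 tilt 5.18 yawerr 0.06 F ext 7.0 -2.0 -5.8 M [-0.56 -1.12 -0.05] w 0.133 t 14.03
d mm [-0.6  0.6  3.4] a deg [ 2.18 -0.11  0.07] t 14.03
d mm [-0.6  1.2  6.3] a deg [ 4.18 -0.11  0.07] t 14.03
d mm [-0.6  1.5  7.7] a deg [ 5.18 -0.11  0.07] t 14.03
```

```bash
python3 -m inch '[{"dx":-0.0006,"dy":-0.0014,"dz":0.0008,"ax":0.5,"ay":0,"az":0,"fingers":-1},{"dx":-0.0006,"dy":-0.0014,"dz":0.0016,"ax":1.1,"ay":0,"az":0,"fingers":-1},{"dx":-0.0006,"dy":-0.0013,"dz":0.0025,"ax":1.6,"ay":-0.1,"az":0,"fingers":-1},{"dx":-0.0006,"dy":-0.0012,"dz":0.0034,"ax":2.2,"ay":-0.1,"az":0,"fingers":-1},{"dx":-0.0006,"dy":-0.0012,"dz":0.0034,"ax":2.2,"ay":-0.1,"az":0,"fingers":-1}]'
python3 - <<'E'
from h import *
where();tip(-75.5,62,1);tip(-75.5,62,0);tip(-75.5,61,0)
E
```

```text
time: 14.65
tool_pos: [0.49, 0.224, 0.0892]
tcp_rot: [2.458, 1.885, 0.054]
wrist_force: [6.2, -2.9, -4.3]
width: 0.126
tip ext -75.2 0.5 62.2 tilt 3.2 yawerr 0.08 F ext 6.7 -1.2 -4.3 M [-0.59 -1.17 -0.09] w 0.126 t 14.65
d mm [-0.6  0.5  3.4] a deg [ 2.2  -0.09  0.08] t 14.65
d mm [-0.6  0.8  4.8] a deg [ 3.2  -0.09  0.08] t 14.65
d mm [-0.6  0.7  5.8] a deg [ 3.2  -0.09  0.08] t 14.65
```

```bash
python3 -m inch '[{"dx":-0.0006,"dy":-0.0014,"dz":0.0008,"ax":0.5,"ay":0,"az":0,"fingers":-1},{"dx":-0.0006,"dy":-0.0014,"dz":0.0016,"ax":1.1,"ay":0,"az":0,"fingers":-1},{"dx":-0.0006,"dy":-0.0013,"dz":0.0025,"ax":1.6,"ay":-0.1,"az":0,"fingers":-1},{"dx":-0.0006,"dy":-0.0013,"dz":0.0034,"ax":2.2,"ay":-0.1,"az":0,"fingers":-1},{"dx":-0.0006,"dy":-0.0013,"dz":0.0034,"ax":2.2,"ay":-0.1,"az":0,"fingers":-1}]'
python3 - <<'E'
from h import *
where();tip(-75.5,62,0);tip(-75.5,61,0)
im,d=bot.read_camera("side");u=pix("side",bot.read_state()["tool_pos"]).astype(int)
cv2.imwrite("pics/c5.png",cv2.resize(im[u[1]-60:u[1]+60,u[0]-80:u[0]+80],(800,600),interpolation=cv2.INTER_CUBIC))
E
```

```text
time: 15.28
tool_pos: [0.4909, 0.2238, 0.0865]
tcp_rot: [2.48, 1.902, 0.022]
wrist_force: [6.5, -3.6, -4.7]
width: 0.132
tip ext -75.1 0.5 62.2 tilt 1.22 yawerr 0.08 F ext 7.2 -1.8 -4.7 M [-0.58 -1.14  0.  ] w 0.132 t 15.28
d mm [-0.6  0.1  2. ] a deg [ 1.22 -0.08  0.09] t 15.28
d mm [-0.6  0.   3. ] a deg [ 1.22 -0.08  0.09] t 15.28
```

View pics/c5.png

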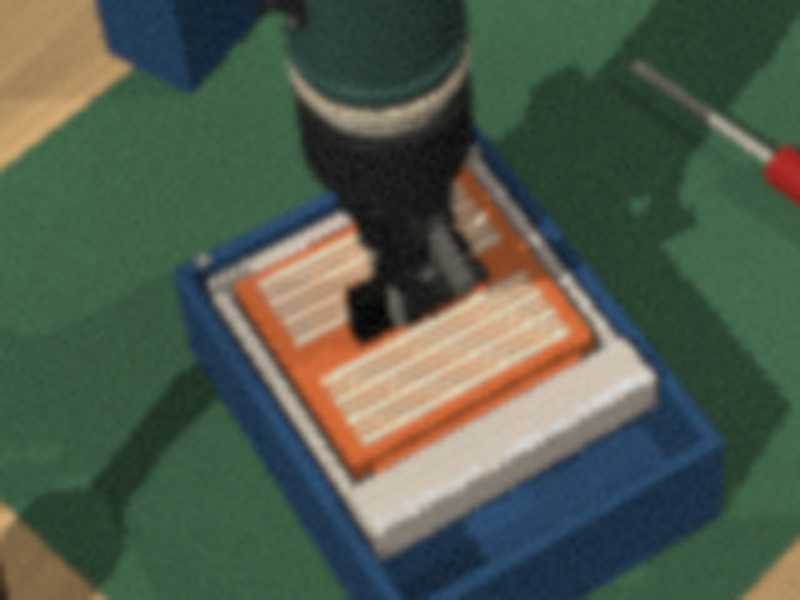

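```bash
python3 -m inch '[{"dx":-0.0006,"dy":-0.0015,"dz":0.0007,"ax":0.4,"ay":0,"az":0,"fingers":-1},{"dx":-0.0006,"dy":-0.0015,"dz":0.0014,"ax":0.8,"ay":0,"az":0,"fingers":-1},{"dx":-0.0006,"dy":-0.0015,"dz":0.002,"ax":1.2,"ay":0,"az":0,"fingers":-1},{"dx":-0.0006,"dy":-0.0015,"dz":0.0026,"ax":1.3,"ay":0,"az":0,"fingers":-1},{"dx":-0.0006,"dy":-0.0015,"dz":0.0026,"ax":1.3,"ay":0,"az":0,"fingers":-1}]'
python3 - <<'E'
from h import *
where();tip(-75.5,61,0)
E
```

```text
time: 15.95
tool_pos: [0.4915, 0.2237, 0.0847]
tcp_rot: [2.492, 1.912, 0.006]
wrist_force: [6.1, -3.8, -3.9]
width: 0.128
tip ext -75.0 0.6 61.9 tilt 0.16 yawerr 0.1 F ext 6.8 -2.1 -3.9 M [-0.65 -1.   -0.05] w 0.128 t 15.95
d mm [-0.7 -0.4  1.2] a deg [ 0.16 -0.16  0.1 ] t 15.95
```

```bash
python3 -m inch '[{"dx":-0.0004,"dy":-0.0017,"dz":0.0006,"ax":0.3,"ay":0,"az":0,"fingers":-1},{"dx":-0.0004,"dy":-0.0017,"dz":0.0012,"ax":0.5,"ay":0,"az":0,"fingers":-1},{"dx":-0.0004,"dy":-0.0017,"dz":0.0018,"ax":0.5,"ay":0,"az":0,"fingers":-1},{"dx":-0.0004,"dy":-0.0017,"dz":0.0018,"ax":0.5,"ay":0,"az":0,"fingers":-1}]'
python3 - <<'E'
from h import *
where()
E
```

```text
time: 16.45
tool_pos: [0.4919, 0.2239, 0.0838]
tcp_rot: [-2.489, -1.909, -0.004]
wrist_force: [4.9, -3.8, -3.8]
width: 0.129
tip ext -74.8 0.9 61.4 tilt -0.11 yawerr 0.1 F ext 5.7 -2.3 -3.8 M [-0.6  -0.96 -0.01] w 0.129 t 16.45
```

```bash
python3 -m inch '[{"dx":-0.0004,"dy":-0.0019,"dz":0.0007,"ax":0,"ay":0,"az":0,"fingers":-1},{"dx":-0.0004,"dy":-0.0019,"dz":0.0014,"ax":0.1,"ay":0,"az":0,"fingers":-1},{"dx":-0.0004,"dy":-0.0019,"dz":0.0021,"ax":0.1,"ay":0,"az":0,"fingers":-1},{"dx":-0.0004,"dy":-0.0019,"dz":0.0021,"ax":0.1,"ay":0,"az":0,"fingers":-1}]'
python3 - <<'E'
from h import *
where()
E
```

```text
time: 16.95
tool_pos: [0.4922, 0.2244, 0.0829]
tcp_rot: [-2.49, -1.91, -0.009]
wrist_force: [5.4, -3.0, -2.5]
width: 0.13
tip ext -74.5 1.5 60.3 tilt 0.04 yawerr 0.1 F ext 6.0 -1.5 -2.5 M [-0.48 -0.84 -0.02] w 0.13 t 16.95
```

```bash
python3 - <<'E'
from h import *
tip(-75.5,60,0,0.5)
E
python3 -m inch '[{"dx":0,"dy":-0.0015,"dz":0.0007,"ax":0,"ay":-0.2,"az":0,"fingers":-1},{"dx":0,"dy":-0.0015,"dz":0.0013,"ax":0,"ay":-0.4,"az":0,"fingers":-1},{"dx":0,"dy":-0.0015,"dz":0.0018,"ax":0,"ay":-0.4,"az":0,"fingers":-1},{"dx":0,"dy":-0.0015,"dz":0.0018,"ax":0,"ay":-0.4,"az":0,"fingers":-1}]'
python3 - <<'E'
from h import *
where();tip(-75.5,60,0,0.5)
E
```

```text
d mm [-1.  -0.9  0.4] a deg [ 0.04 -0.37  0.1 ] t 16.95
time: 17.45
tool_pos: [0.4927, 0.2249, 0.0825]
tcp_rot: [2.49, 1.91, 0.005]
wrist_force: [4.3, -4.1, -0.0]
width: 0.126
tip ext -74.1 2.0 59.6 tilt 0.25 yawerr 0.11 F ext 5.2 -2.8 -0.0 M [-0.7  -0.53  0.01] w 0.126 t 17.45
d mm [-1.6 -1.3 -0. ] a deg [ 0.25 -0.05  0.11] t 17.45
```

```bash
python3 -m inch '[{"dx":-0.0008,"dy":-0.0005,"dz":0.0008,"ax":0.1,"ay":0,"az":0,"fingers":-1},{"dx":-0.0015,"dy":0.0005,"dz":0.0008,"ax":0.2,"ay":0,"az":0.1,"fingers":-1},{"dx":-0.0015,"dy":0.0015,"dz":0.0008,"ax":0.2,"ay":0,"az":0.1,"fingers":-1},{"dx":-0.0015,"dy":0.0025,"dz":0.0008,"ax":0.2,"ay":0,"az":0.1,"fingers":-1},{"dx":-0.0015,"dy":0.0032,"dz":0.0008,"ax":0.2,"ay":0,"az":0.1,"fingers":-1},{"dx":-0.0015,"dy":0.0032,"dz":0.0008,"ax":0.2,"ay":0,"az":0.1,"fingers":-1}]'
python3 - <<'E'
from h import *
where()
E
```

```text
time: 18.2
tool_pos: [0.4954, 0.2235, 0.0824]
tcp_rot: [-2.494, -1.909, -0.003]
wrist_force: [-0.7, 3.7, 5.1]
width: 0.123
tip ext -71.3 1.5 59.9 tilt 0.03 yawerr 0.01 F ext -1.6 3.3 5.1 M [ 0.47  0.23 -0.06] w 0.123 t 18.2
```

```bash
python3 -m inch '[{"dx":0.0005,"dy":0.0008,"dz":-0.0003,"ax":0,"ay":0,"az":0,"fingers":-1},{"dx":0.0005,"dy":0.0015,"dz":-0.0003,"ax":0,"ay":0,"az":0,"fingers":-1},{"dx":0.0005,"dy":0.0015,"dz":-0.0003,"ax":0,"ay":0,"az":0,"fingers":-1}]'
python3 - <<'E'
from h import *
where()
E
```

```text
time: 18.58
tool_pos: [0.496, 0.2235, 0.0824]
tcp_rot: [-2.493, -1.909, -0.0]
wrist_force: [-2.5, 1.5, 3.6]
width: 0.13
tip ext -70.6 1.6 60.0 tilt -0.07 yawerr 0.01 F ext -2.8 0.8 3.6 M [0.06 0.45 0.02] w 0.13 t 18.57
```

```bash
python3 -m inch '[{"dx":0,"dy":0,"dz":-0.0003,"ax":0,"ay":0,"az":0,"fingers":-0.5},{"dx":0,"dy":0,"dz":-0.0003,"ax":0,"ay":0,"az":0,"fingers":-0.2},{"dx":0,"dy":0,"dz":-0.0003,"ax":0,"ay":0,"az":0,"fingers":0},{"dx":0,"dy":0,"dz":-0.0003,"ax":0,"ay":0,"az":0,"fingers":0},{"dx":0,"dy":0,"dz":-0.0003,"ax":0,"ay":0,"az":0,"fingers":0},{"dx":0,"dy":0,"dz":-0.03,"ax":0,"ay":0,"az":0,"fingers":0},{"dx":0,"dy":0,"dz":-0.08,"ax":0,"ay":0,"az":0,"fingers":0},{"dx":0,"dy":0,"dz":-0.13,"ax":0,"ay":0,"az":0,"fingers":0},{"dx":-0.04,"dy":-0.02,"dz":-0.16,"ax":0,"ay":0,"az":0,"fingers":0},{"dx":-0.1,"dy":-0.02,"dz":-0.16,"ax":0,"ay":0,"az":0,"fingers":0},{"dx":-0.16,"dy":-0.02,"dz":-0.16,"ax":0,"ay":0,"az":0,"fingers":0},{"dx":-0.22,"dy":-0.02,"dz":-0.16,"ax":0,"ay":0,"az":0,"fingers":0},{"dx":-0.28,"dy":-0.02,"dz":-0.16,"ax":0,"ay":0,"az":0,"fingers":0},{"dx":-0.34,"dy":-0.02,"dz":-0.16,"ax":0,"ay":0,"az":0,"fingers":0},{"dx":-0.4,"dy":-0.02,"dz":-0.16,"ax":0,"ay":0,"az":0,"fingers":0},{"dx":-0.4,"dy":-0.02,"dz":-0.16,"ax":0,"ay":0,"az":0,"fingers":0}]'
cat > chk.py <<'E'
from fit import *
from h import *
import sys
k0=sys.argv[1];o=[]
for n in("top","side"):
    im,d=bot.read_camera(n);cv2.imwrite(f"pics/{n}_{k0}.png",im);W=cloud(n,d)
    P=W-[*E0,0];X=P[...,:2]@ex*1e3;Y=P[...,:2]@ey*1e3;Z=W[...,2]*1e3
    h=cv2.cvtColor(im,cv2.COLOR_BGR2HSV)
    near=(np.abs(X)<90)&(np.abs(Y)<70)
    og=(h[...,0]<14)&(h[...,1]>140)&near&(Z>50)&(Z<90)
    ab=np.linalg.lstsq(np.c_[X[og],Y[og],np.ones(og.sum())],Z[og],rcond=None)[0]
    bl=(im.max(2)<60)&near&(Z>90)&(Z<130)
    print(n,"frame plane",ab.round(4),"x,y pct",np.percentile(np.c_[X[og],Y[og]],[2,50,98],axis=0).round(1).tolist(),"grip pts",bl.sum(),np.c_[X[bl],Y[bl],Z[bl]].mean(0).round(1) if bl.any() else "",cv2.minAreaRect(np.c_[X[bl],Y[bl]].astype(np.float32)) if bl.any() else "")
    u=pix(n,[*E0,.07]).astype(int);o.append(cv2.resize(im[u[1]-50:u[1]+50,u[0]-50:u[0]+50],(400,400),interpolation=cv2.INTER_CUBIC))
cv2.imwrite(f"pics/chk{k0}.png",np.hstack(o))
print(bot.read_state()["time"])
E
python3 chk.py a
```

```text
time: 20.58
tool_pos: [0.3712, -0.1614, 0.2422]
tcp_rot: [-2.501, -1.9, 0.001]
wrist_force: [0.2, 0.4, -1.3]
width: 0.495
top frame plane [6.87000e-02 1.37000e-02 7.21268e+01] x,y pct [[-61.5, -61.3], [-15.0, -8.0], [60.1, 67.1]] grip pts 48 [1.110e+01 1.000e-01 1.099e+02] ((11.0617094039917, 0.3464183807373047), (8.580452919006348, 57.16046142578125), 0.2503342628479004)
side frame plane [4.74000e-02 2.30000e-03 7.38003e+01] x,y pct [[-54.1, -63.7], [-9.9, 11.3], [62.5, 65.5]] grip pts 204 [  6.3   2.5 104.3] ((8.546010971069336, 2.0054244995117188), (14.084287643432617, 61.681739807128906), 1.2524374723434448)
20.675
```

View pics/chka.png

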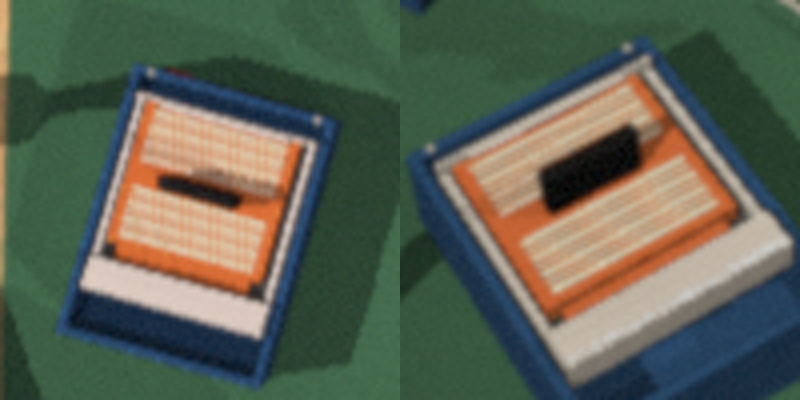

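```bash
python3 - <<'E'
from h import *
Zs=[]
for n in("top","side"):
    for i in range(4):
        im,d=bot.read_camera(n);W=cloud(n,d)
        P=W-[*E0,0];X=P[...,:2]@ex*1e3;Y=P[...,:2]@ey*1e3;Z=W[...,2]*1e3
        k=(X>-42)&(X<62)&(np.abs(Y)<58)&(np.abs(X-10)>16)&(Z>55)&(Z<95)&(d>0)
        A=np.c_[X[k]-10,Y[k],np.ones(k.sum())];ab=np.linalg.lstsq(A,Z[k],rcond=None)[0]
        r=Z[k]-A@ab;g=np.abs(r)<6;ab=np.linalg.lstsq(A[g],Z[k][g],rcond=None)[0]
        b=(np.abs(X)>-1)&(Y<-88)&(Y>-105)
        print(n,k.sum(),ab.round(4), "rms",r[g].std().round(2), "x bands",[np.median(Z[k&(X>a)&(X<=a+16)]).round(1) for a in(-42,-26,26,46)])
print([(n,np.round(bot.read_state()["wrist_force"],1)) for n in("F",)])
E
```

```text
top 799 [ 3.30000e-03 -7.00000e-04  7.49065e+01] rms 2.51 x bands [np.float64(74.8), np.float64(74.5), np.float64(75.1), np.float64(75.1)]
top 796 [-2.60000e-03  2.40000e-03  7.49663e+01] rms 2.57 x bands [np.float64(74.7), np.float64(75.2), np.float64(74.6), np.float64(74.8)]
top 798 [-2.00000e-04 -1.50000e-03  7.49423e+01] rms 2.43 x bands [np.float64(75.2), np.float64(74.8), np.float64(75.2), np.float64(74.9)]
top 803 [-1.70000e-03  5.50000e-03  7.50029e+01] rms 2.47 x bands [np.float64(75.2), np.float64(75.3), np.float64(75.0), np.float64(75.1)]
side 1105 [ 0.00000e+00 -2.10000e-03  7.55908e+01] rms 2.01 x bands [np.float64(75.6), np.float64(75.7), np.float64(75.7), np.float64(75.6)]
side 1104 [-1.6000e-03  9.0000e-04  7.5552e+01] rms 1.95 x bands [np.float64(75.8), np.float64(75.6), np.float64(75.6), np.float64(75.4)]
side 1099 [-7.00000e-04 -1.60000e-03  7.56016e+01] rms 1.99 x bands [np.float64(75.7), np.float64(75.6), np.float64(75.6), np.float64(75.5)]
side 1106 [7.00000e-04 9.00000e-04 7.56386e+01] rms 2.04 x bands [np.float64(75.9), np.float64(75.7), np.float64(76.1), np.float64(75.7)]
[('F', array([-0.1,  0.1, -0. ]))]
```

```bash
python3 -c "
from workcell import bot
print(bot.finish_job(), bot.read_state()['time'])"
```

```text
the job is handed in; nothing more can be done
the job is handed in; nothing more can be done
```

The cassette is back in the extractor, released and lying flat. I handed the job in at about 21 s of the 64 s allowed. No verdict was reported, so a pass is not confirmed.

**What I did:**
- I lifted the cassette by its grip and slanted it 15°.
- The tongue went under the lip, with the slanted tip about 62 mm above the table.
- I pushed the sprung strip in by about 6 to 7 mm, to about 7 N, and swung the plain end down past the catch.
- I then eased it forward under the catch, let go and moved the arm clear.

**Bay position:** the bay sat about 10 to 12 mm towards the catch from its usual place. The pictures gave 10 to 11 mm and the contact force suggested 12 mm.

**Last checks:**

| Check | Result |
|---|---|
| Tilt of the frame top | at most about 0.006 rad in eight depth fits |
| Height of the frame top | 75 to 75.6 mm (seated frame top is 74 mm; the pleats were included in the fit) |
| Top of the grip | about 110 mm in the top camera, as expected when seated |
| Grip centre in the extractor frame | x about 8.5 to 11 mm, y about 0.3 to 2 mm |
| Yaw error | up to about 1.3° (0.022 rad) |
| Wrist force after retreat | about zero |

**Doubtful readings:**
- The two cameras disagreed by about 2 mm, and my first frame-plane fit was skewed because it included the tongue. I refitted without it.
- I could not see directly that the plain end is under the catch. I infer it from the flatness, the height and the x position.
- The contact force was not measured directly. The largest I estimated from the wrist reading was about 9 N downward on the seat, against the 20 N limit.
- I did not re-measure the other things on the bench; none showed signs of being touched.

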